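Dry-fit a small metal column in the sculptor's studio

TASK

Dry-fit the little column on the white marble base, one part at a time from the bottom up: the silver sleeve into the base, the copper sleeve into the silver one, the brass sleeve into the copper one, and the green bud on top in the brass one. Each tapered foot must go fully home, upright, with its collar resting on the rim below. Leave the pale wooden base empty, and do not shift the soldering brick, the tin can or the pliers.

Things in the scene. Friction and masses are not known exactly. Their poses are not given: they have to be found in the camera images.
- silver_sleeve: Silver-grey sleeve, loose, round, 52 mm tall. Origin: centre of underside, z up. Tapered foot 34 mm dia. at bottom to 47 at 22 mm up; collar 60 dia. at 22-27 mm; above it an open cup, outside 55 to 59 at rim, wall 3.5, mouth 52 wide, 24 deep. Grip the cup. Home (2 mm play, collar on rim): origin 30 mm above that of the sleeve below, 12 mm above a base's. 0.13-0.4 kg.
- copper_sleeve: Reddish copper sleeve, loose, round, 52 mm tall. Origin: centre of underside, z up. Tapered foot 34 mm dia. at bottom to 47 at 22 mm up; collar 60 dia. at 22-27 mm; above it an open cup, outside 55 to 59 at rim, wall 3.5, mouth 52 wide, 24 deep. Grip the cup. Home (2 mm play, collar on rim): origin 30 mm above that of the sleeve below, 12 mm above a base's. 0.13-0.4 kg.
- brass_sleeve: Yellow brass sleeve, loose, round, 52 mm tall. Origin: centre of underside, z up. Tapered foot 34 mm dia. at bottom to 47 at 22 mm up; collar 60 dia. at 22-27 mm; above it an open cup, outside 55 to 59 at rim, wall 3.5, mouth 52 wide, 24 deep. Grip the cup. Home (2 mm play, collar on rim): origin 30 mm above that of the sleeve below, 12 mm above a base's. 0.13-0.4 kg.
- green_bud: Green solid bud (top piece), loose, upright, round, 77 mm tall. Origin: centre of underside, z up. Same tapered foot (34 to 47 mm dia., 22 mm tall) and collar (60 dia., 22-27 mm up) as the sleeves; above it a nearly straight body 48 to 50 dia. up to 50 mm, then a rounded tip. Home in a sleeve, its origin is 30 mm above the sleeve's. 0.15-0.26 kg.
- marble_base: White marble block, 100 x 100 x 34 mm, fixed to the table, with one round hole 53 mm wide and 24 mm deep in the middle of its top. Origin at the centre of its underside, z up; sides along its x and y.
- wood_base: Pale wooden block, 100 x 100 x 34 mm, fixed to the table, with one round hole 53 mm wide and 24 mm deep in the middle of its top. Origin at the centre of its underside, z up; sides along its x and y. Not used: stays empty.
- brick: Cream soldering brick, loose, 60 (x) x 45 (y) x 18 mm, lying on the table. Origin at the centre of its underside. Bystander.
- tin_can: Tin can with copper wire offcuts sticking up out of it, loose, 74 mm diameter, 100 mm tall, wires to about 120 mm. Origin at the centre of its underside. Bystander.
- pliers: Pliers with red handles, loose, lying flat, about 170 mm long, 67 mm wide, 16 mm high, handles towards its -x. Origin at the pivot, on the table. Bystander.
There are look-alikes about, which are no part of the job. Of the things that look like the copper_sleeve, the larger one is meant. Several things look just like the silver_sleeve: the one meant starts farthest to the robot's left.

How it is judged:
By the outcome, as a careful person would: the job done as asked, in the order asked, and still so for the second after the job is handed in, with the robot touching nothing.
It also fails if it takes over 99 s, if anything falls off the work surface, if the arm or the gripper's body presses on something with over 40 N, if the wrist force passes 120 N, or if a joint passes its speed limit or range.

ROBOT

A 6-joint arm with a two-finger parallel gripper is mounted at the origin on the work surface. World frame = base frame: x ahead of the robot, y to its left, z up, the work surface at z = 0. Lengths are in m, angles in rad, forces in N, time in s.
With the tool pointing down it reaches from about 0.35 to 0.775 m from the base axis. Payload 7.3 kg.
Tool frame: the origin (TCP) lies at the centre of the arm's flange, where the gripper is bolted on; the fingertips stand 178 mm ahead of it and the grasp point (between the pads) lies 159 mm ahead of it (tip_extent is the distance from the TCP to the fingertips, in m); z points along the fingers, y is the line along which they close (so a half turn about z gives the same grasp; the last joint's range is limited). The gripper opens to 92 mm and grips with 3 to 60 N. Pads are 19 mm wide; open, the fingers measure 130 mm over their backs; the gripper's body (75 mm by 190 mm) begins 47 mm behind the grasp point.
Start: joints at [1.171, 0.342, 1.524, -0, 1.275, -0.146], TCP at [0.132, 0.508, 0.405] pointing down, gripper open.
Joint ranges: [-2.53, 2.53], [-0.77, 2.02], [0.04, 2.7], [-1, 4.14], [0.28, 2.66], [-3.11, 3.11]. Speed limits (rad/s): [2.57, 2.57, 3.14, 3.14, 3.14, 3.14].

INTERFACE

Orientations are given as [roll, pitch, yaw] about the fixed x, y, z axes, in that order (R = Rz(yaw) Ry(pitch) Rx(roll)).
In Python, from cell import * gives the robot as it stands.
- The arm moves only by the tool arm_command, never from a script. Its arguments are lists of equal length, an entry for each row: "xyz": the shift along the world's x, y, z in mm, a list of three; "spin": the turn about the world's z in degrees. In form: {"xyz": [[tx, ty, tz], ...], "spin": [spin, ...]}. A call has 1 to 20 rows; each row shifts and turns the commanded pose from where the row before left it; what a row does not reach is not made up. A row lasts 1/10 s, in which the tool goes at most 50 mm and 8.59 degrees, less where a joint would pass 70% of its speed; a pose out of reach is approached as far as the arm can. A call with a gripper value outside its range is refused whole. "jaw" is the opening, from -1 (shut) to 1 (fully open), set as the call begins (left out, the last holds). The fingers move at their own pace and stop on an object; "squeeze" is the grip in N (left out, the last holds). Time passes only in rows, so rows that do not move let the fingers close. It gives the time, the measured TCP pose, the force, the opening and the grip force at its end, in the units of the state.
- observe(): the state, without advancing time (a new reading comes with each control period).
- read_camera(name): name is "side" or "top" or "wrist"; returns a dict with "img" (384x512x3 uint8, red, green, blue), "depth" (384x512 float32, m along the optical axis (not along the pixel's ray), 0 where there is no reading), "fx", "fy", "cx", "cy" (pixels), "dist_coeffs" ([k1, k2, p1, p2, k3] as OpenCV has them; the pictures are not rectified), "world_from_camera" (4x4, takes a point from camera to world coordinates). Camera axes: x right, y up, looking along -z (the intrinsics and any distortion apply to the point x, -y, -z); pixel columns grow to the right and rows downward; lengths in m; the calibration is good to about 2 mm. A picture is of the moment at which its call begins.
- hand_in(): hands the job in; it is judged then, once.
The state is a dict: "time": time; "qpos": joint angles; "qvel": joint speeds; "joint_efforts": joint torques, N m; "tool_pos": TCP position; "tool_rot": TCP orientation; "contact_force": force on the tool from outside, world axes, zero at the start; "torque": the same for the moment, N m; "opening": finger opening in m; "grip_force": force on a finger pad.
Only numpy, scipy, OpenCV 4.12 (cv2) and the standard library are available. Lean on these libraries where they do the work, as an engineer would, in place of code of your own. Each camera call takes 0.05 s, during which the arm holds its last target. There are 200 camera calls.

## Working session

There is one attempt and no reset: what is moved stays moved. The work goes in short steps, Python scripts to look and compute and a tool call to move; the robot and the scene stay as the last step left them, time stands still between calls to the robot, and variables do not carry over. Pictures are saved under pics/ and viewed, at most 14 in all, crops included, and the job is handed in when it is done.

Besides the shell and the picture viewer there is one more tool, called after "Call:" as name(argument=value, ...) on one line, values as JSON. arm_command: Moves the arm, as the interface text tells. Its arguments: {"type":"object","properties":{"xyz":{"type":"array","items":{"type":"array","items":{"type":"number"}}},"spin":{"type":"array","items":{"type":"number"}},"jaw":{"type":"number"},"squeeze":{"type":"number"}},"required":["xyz","spin"]}

```bash
mkdir -p pics; ls
python3 - <<'E'
from cell import *
import cv2,numpy as np
print(observe())
for n in ["top","side"]:
    c=read_camera(n); np.savez(f"{n}0.npz",**c)
    cv2.imwrite(f"pics/{n}0.png",cv2.resize(c["img"][...,::-1],(800,600)))
    print(n,c["fx"],c["fy"],c["cx"],c["cy"],c["dist_coeffs"],np.round(c["world_from_camera"],3).tolist())
E
```

```text
pics
{'time': 0.0, 'qpos': array([ 1.17097795e+00,  3.42698985e-01,  1.52500492e+00, -4.88636243e-06,
        1.27539667e+00, -1.45979631e-01]), 'qvel': array([ 7.53603119e-04, -3.46788521e-04,  4.55319932e-04, -7.03039973e-04,
       -7.83441895e-05, -2.57002876e-04]), 'joint_efforts': array([ 5.67388270e-04, -4.31236911e+01, -2.44222695e+01,  7.18102790e-02,
        5.57763828e-02, -1.50990586e-04]), 'tool_pos': array([0.13175409, 0.50805826, 0.4040613 ]), 'tool_rot': array([-3.14010009e+00, -2.14722337e-04,  2.88775517e+00]), 'contact_force': array([0.19330213, 0.55752956, 0.03788785]), 'torque': array([ 0.00422822, -0.01010036,  0.03611411]), 'grip_force': 0.0, 'opening': 0.09198484661384956}
top 442.5293348697964 442.5293348697964 255.33723240606608 191.9029903268791 [-0.13225144  0.          0.          0.          0.        ] [[-0.145, 0.968, -0.205, 0.364], [-0.989, -0.142, 0.028, 0.012], [-0.002, 0.207, 0.978, 1.227], [0.0, 0.0, 0.0, 1.0]]
side 454.5577121200756 454.5577121200756 253.42510159527248 184.74637876089753 [0.03074354 0.         0.         0.         0.        ] [[0.935, 0.262, -0.239, 0.322], [-0.354, 0.665, -0.658, -0.791], [-0.014, 0.7, 0.714, 0.911], [0.0, 0.0, 0.0, 1.0]]
```

View pics/top0.png

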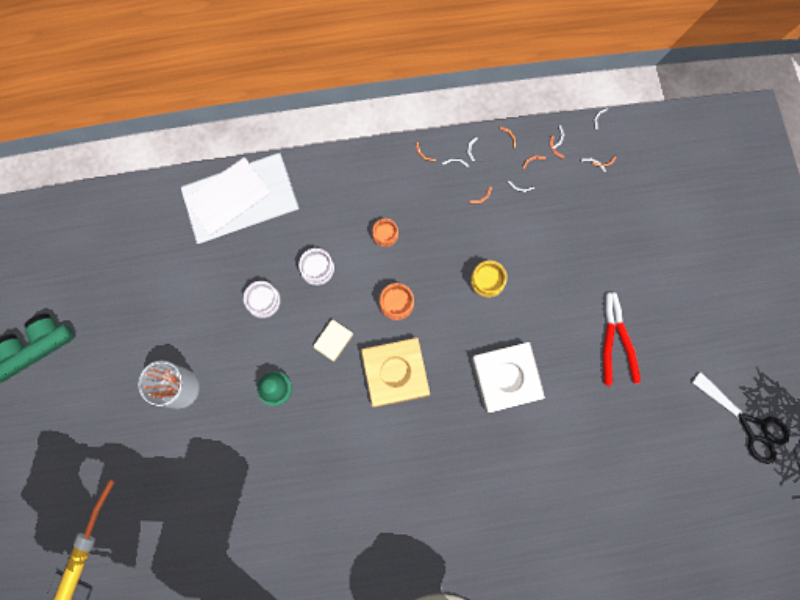

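View pics/side0.png

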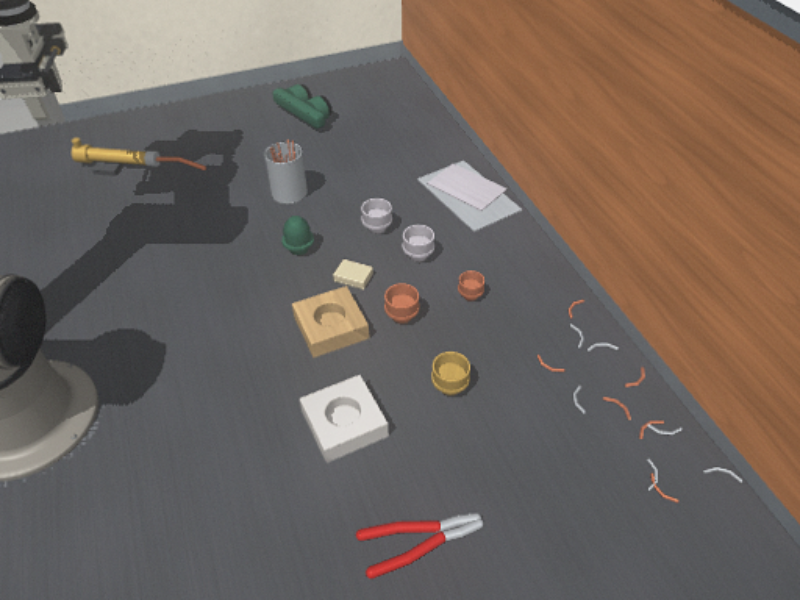

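Candidates in the top view (800x600): the silver look-alikes are at (262,298) and (316,266). The one farthest left (+y) is (262,298). The coppers are at (396,300), larger, and (385,232), smaller, so I take (396,300). Brass is at (488,279), the bud at (274,388), marble at (508,377), wood at (395,371). The side view agrees: silver (376,213), copper (402,302), brass (451,372).

```bash
cat > h.py <<'E'
import numpy as np,cv2
from scipy.optimize import least_squares
def cloud(c):
    h,w=c["depth"].shape
    K=np.array([[c["fx"],0,c["cx"]],[0,c["fy"],c["cy"]],[0,0,1.]])
    u,v=np.meshgrid(np.arange(w),np.arange(h))
    p=cv2.undistortPoints(np.stack([u,v],-1).reshape(-1,1,2).astype(float),K,np.array(c["dist_coeffs"],float)).reshape(h,w,2)
    d=c["depth"]; P=np.stack([p[...,0]*d,-p[...,1]*d,-d],-1)
    T=np.array(c["world_from_camera"]); W=P@T[:3,:3].T+T[:3,3]; W[d<=0]=np.nan
    return W
def circ(p):
    f=lambda q:np.hypot(p[:,0]-q[0],p[:,1]-q[1])-q[2]
    r=least_squares(f,[*np.median(p,0)[:2],.028],loss="soft_l1",f_scale=.001); return r.x,np.sqrt(np.mean(r.fun**2))
E
python3 - <<'E'
from h import *
px=dict(silver=[(262,298),(376,213)],silver2=[(316,266),(418,240)],copper=[(396,300),(402,302)],copper2=[(385,232),(471,284)],brass=[(488,279),(451,372)],bud=[(274,388),(297,235)],marble=[(508,377),(344,415)],wood=[(395,371),(330,320)])
for i,n in enumerate(["top","side"]):
    c=np.load(n+"0.npz"); W=cloud(c)
    for k,v in px.items():
        x,y=[int(a*.64) for a in v[i]]
        R=W[y-45:y+45,max(0,x-45):x+45].reshape(-1,3); c0=W[y-3:y+4,x-3:x+4].reshape(-1,3); c0=np.nanmedian(c0,0)
        R=R[np.isfinite(R[:,2])]; dd=np.hypot(*(R[:,:2]-c0[:2]).T)
        if k in("marble","wood"):
            t=R[(abs(R[:,2]-.034)<.005)&(dd<.08)]
            r=cv2.minAreaRect((t[:,:2]*1000).astype(np.float32)); print(n,k,np.round(r[0],1),np.round(r[1],1),round(r[2],1),np.median(t[:,2]).round(4))
            b=R[(R[:,2]<.025)&(dd<.025)&(R[:,2]>.005)]; print("   hole floor",len(b), b.mean(0).round(4))
        else:
            s=R[(dd<.045)&(R[:,2]>.008)]; zt=np.percentile(s[:,2],97); z0=.0 
            t=s[s[:,2]>zt-.006] if k!="bud" else s[(s[:,2]>.03)&(s[:,2]<.05)]
            q,e=circ(t); bb=cv2.minEnclosingCircle((t[:,:2]*1000).astype(np.float32)); print(n,k,"ztop",zt.round(4),"circ",(q*1000).round(1),(e*1000).round(2),"encl",np.round(bb[0],1),round(bb[1],1),len(t))
T=np.load("top0.npz")["img"][130:270,130:350,::-1]; S=np.load("side0.npz")["img"][110:270,170:330,::-1]
cv2.imwrite("pics/crop.png",np.hstack([cv2.resize(T,(440,280)),cv2.resize(S,(280,280))]))
# other obstacles
W=cloud(np.load("top0.npz"))
for k,(x,y) in dict(brick=(333,340),can=(165,384),pl=(613,325),plh=(636,380)).items(): print(k,W[int(y*.64),int(x*.64)].round(3))
E
```

```text
top silver ztop 0.0541 circ [651.  218.6  27.4] 1.31 encl [651.8 219.1] 30.3 82
top silver2 ztop 0.0538 circ [696.2 115.2  27.2] 1.13 encl [696.6 115.3] 29.4 83
top copper ztop 0.0543 circ [612.5 -17.7  27.4] 1.14 encl [612.5 -17.6] 29.0 90
top copper2 ztop 0.0421 circ [743.3 -15.9  21.2] 1.0 encl [743.9 -15.5] 22.8 46
top brass ztop 0.0544 circ [ 629.4 -185.2   27.3] 1.15 encl [ 629.3 -185.7] 29.5 83
top bud ztop 0.0769 circ [492.4 216.9  24.9] 1.46 encl [486.4 211.2] 25.1 31
top marble [ 451.9 -190.6] [101.2  99.6] 6.0 0.0343
   hole floor 255 [ 0.4538 -0.1938  0.011 ]
top wood [490.8   2.4] [101.1 100.2] 3.5 0.0342
   hole floor 250 [0.494  0.0038 0.0107]
side silver ztop 0.0531 circ [649.6 218.   27.3] 2.19 encl [651.1 218.5] 32.7 84
side silver2 ztop 0.0532 circ [694.8 115.1  27.3] 1.54 encl [695.7 115. ] 30.5 80
side copper ztop 0.0527 circ [611.5 -17.   27.3] 1.72 encl [611.6 -14.7] 31.9 106
side copper2 ztop 0.0416 circ [742.2 -15.1  20.9] 1.43 encl [741.6 -13.2] 24.2 63
side brass ztop 0.0529 circ [ 627.9 -184.6   27.3] 1.38 encl [ 627.2 -183.8] 30.6 129
side bud ztop 0.0754 circ [491.6 216.8  24.1] 1.7 encl [490.8 211.8] 25.9 80
side marble [ 452. -189.] [100.5 103.3] 5.5 0.0337
   hole floor 283 [ 0.4545 -0.1774  0.0122]
side wood [490.1   4.2] [101.  104.5] 3.1 0.0336
   hole floor 191 [0.4929 0.0187 0.0126]
brick [0.564 0.103 0.018]
can [0.531 0.416 0.002]
pl [ 0.516 -0.396  0.016]
plh [ 0.413 -0.419  0.016]
```

View pics/crop.png

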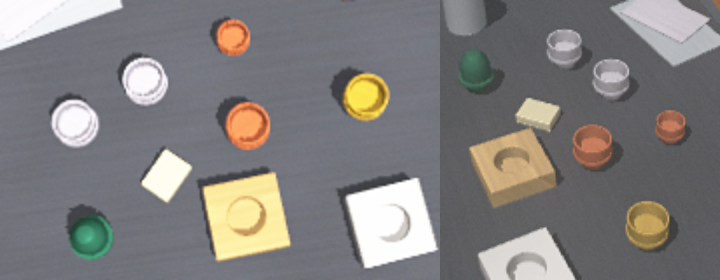

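The crop shows every part upright with its cup open to the top: the chosen silver at crop (75,123), the large copper at (247,125), brass at (366,97) and the bud at (92,237). I'll go to the silver one first.

Call:
arm_command(xyz=[[32.4,-18.1,0],[32.4,-18.1,0],[32.4,-18.1,0],[32.4,-18.1,0],[32.4,-18.1,0],[32.4,-18.1,0],[32.4,-18.1,0],[32.4,-18.1,0],[32.4,-18.1,0],[32.4,-18.1,0],[32.4,-18.1,0],[32.4,-18.1,0],[32.4,-18.1,0],[32.4,-18.1,0],[32.4,-18.1,0],[32.4,-18.1,0],[0,0,-40],[0,0,-40],[0,0,0],[0,0,0]], spin=[0,0,0,0,0,0,0,0,0,0,0,0,0,0,0,0,0,0,0,0], jaw=1, squeeze=20)

```text
time: 2.1
tool_pos: [0.6502, 0.2187, 0.3247]
tool_rot: [-3.141, -0.001, 2.888]
contact_force: [-0.2, -0.1, 1.3]
opening: 0.0919
grip_force: 0.0
```

Call:
arm_command(xyz=[[0,0,-25],[0,0,-25],[0,0,-25],[0,0,-20],[0,0,-12],[0,0,-10],[0,0,0],[0,0,0]], spin=[0,0,0,0,0,0,0,0])

```text
time: 2.9
tool_pos: [0.6506, 0.2188, 0.209]
tool_rot: [3.141, 0.002, 2.888]
contact_force: [1.4, 0.0, 0.3]
opening: 0.0919
grip_force: 0.0
```

Call:
arm_command(xyz=[[0,0,0],[0,0,0],[0,0,0],[0,0,0],[0,0,0],[0,0,0],[0,0,0],[0,0,0]], spin=[0,0,0,0,0,0,0,0], jaw=-1, squeeze=20)

```text
time: 3.7
tool_pos: [0.6503, 0.2187, 0.2079]
tool_rot: [3.141, 0.0, 2.888]
contact_force: [-0.5, 1.7, 1.4]
opening: 0.0568
grip_force: 20.0
```

Call:
arm_command(xyz=[[0,0,10],[0,0,20],[0,0,25],[0,0,25],[0,0,0],[0,0,0]], spin=[0,0,0,0,0,0])

```text
time: 4.3
tool_pos: [0.65, 0.2185, 0.2878]
tool_rot: [3.142, 0.0, 2.888]
contact_force: [0.0, 0.7, -1.8]
opening: 0.0569
grip_force: 20.0
```

Run:
```python
from cell import *
import cv2
o=observe(); print(o['time'],o['tool_pos'],o['opening'],o['grip_force'],o['contact_force'])
cv2.imwrite("pics/g1.png",cv2.hconcat([read_camera("wrist")["img"][::2,::2,::-1].copy(),read_camera("side")["img"][60:252,120:376,::-1].copy()]))
```

```text
4.3 [0.65002659 0.21845187 0.28775377] 0.05693532277349869 19.999674769587727 [ 0.0115431   0.74504582 -1.76329333]
```

View pics/g1.png

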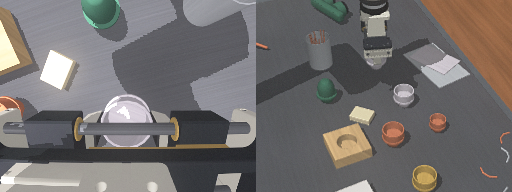

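The silver sleeve is held, with a force change of about 1.8 N. In the wrist view it is between the pads at (127,120). Next, over to the marble.

Call:
arm_command(xyz=[[-8,-17,0],[-16,-34,0],[-16,-34,0],[-16,-34,0],[-16,-34,0],[-16,-34,0],[-16,-34,0],[-16,-34,0],[-16,-34,0],[-16,-34,0],[-16,-34,0],[-16,-34,0],[-14,-17.5,0],[0,0,0],[0,0,-15],[0,0,-15],[0,0,0],[0,0,0]], spin=[0,0,0,0,0,0,0,0,0,0,0,0,0,0,0,0,0,0])

```text
time: 6.2
tool_pos: [0.4524, -0.1893, 0.2573]
tool_rot: [3.141, -0.001, 2.888]
contact_force: [0.0, -0.1, -1.5]
opening: 0.0569
grip_force: 20.0
```

Call:
arm_command(xyz=[[0,0,-10],[0,0,-8],[0,0,-6],[0,0,-5],[0,0,-4],[0,0,-3],[0,0,0],[0,0,0]], spin=[0,0,0,0,0,0,0,0])

```text
time: 7.0
tool_pos: [0.4523, -0.19, 0.2218]
tool_rot: [3.142, 0.0, 2.888]
contact_force: [0.1, 0.4, -1.0]
opening: 0.0572
grip_force: 20.0
```

Call:
arm_command(xyz=[[0,0,-1.5],[0,0,0],[0,0,0]], spin=[0,0,0])

```text
time: 7.3
tool_pos: [0.4522, -0.1899, 0.2203]
tool_rot: [3.142, 0.0, 2.888]
contact_force: [0.7, 0.5, -1.6]
opening: 0.0568
grip_force: 20.0
```

Call:
arm_command(xyz=[[0,0,0],[0,0,0],[0,0,0],[0,0,0],[0,0,0],[0,0,10],[0,0,20],[0,0,40],[0,0,40],[0,0,0]], spin=[0,0,0,0,0,0,0,0,0,0], jaw=1)

```text
time: 8.3
tool_pos: [0.4533, -0.1905, 0.336]
tool_rot: [-3.138, 0.01, 2.888]
contact_force: [-0.0, 0.2, -0.1]
opening: 0.0921
grip_force: 0.0
```

```bash
cat >> h.py <<'E'
def rim(c,xy,ztop,r=.05):
    W=cloud(c).reshape(-1,3); W=W[np.isfinite(W[:,2])]
    s=W[np.hypot(*(W[:,:2]-xy).T)<r]; t=s[abs(s[:,2]-ztop)<.005]
    q,e=circ(t); A=np.c_[t[:,:2]-q[:2],np.ones(len(t))]; f=np.linalg.lstsq(A,t[:,2],rcond=None)[0]
    return "circ mm",(q*1000).round(1),"rms",(e*1000).round(1),"n",len(t),"zmed",np.median(t[:,2]).round(4),"zmax",s[:,2].max().round(4),"tilt",f[:2].round(3)
E
python3 - <<'E'
from cell import *
from h import *
c=read_camera("side"); print(rim(c,[.452,-.19],.064))
cv2.imwrite("pics/p1.png",cv2.resize(c["img"][220:320,170:290,::-1],(480,400)))
for n,x in (("copper",[.612,-.017]),("brass",[.629,-.185])): print(n,rim(c,x,.052))
E
```

```text
('circ mm', array([ 451.7, -190.6,   27.3]), 'rms', np.float64(1.3), 'n', 120, 'zmed', np.float64(0.0629), 'zmax', np.float64(0.5222), 'tilt', array([-0.005,  0.015]))
copper ('circ mm', array([611.1, -17.4,  27.1]), 'rms', np.float64(1.7), 'n', 109, 'zmed', np.float64(0.0508), 'zmax', np.float64(0.0564), 'tilt', array([0.002, 0.005]))
brass ('circ mm', array([ 627.8, -184.6,   27.2]), 'rms', np.float64(1.5), 'n', 132, 'zmed', np.float64(0.0506), 'zmax', np.float64(0.0561), 'tilt', array([ 0.007, -0.002]))
```

View pics/p1.png

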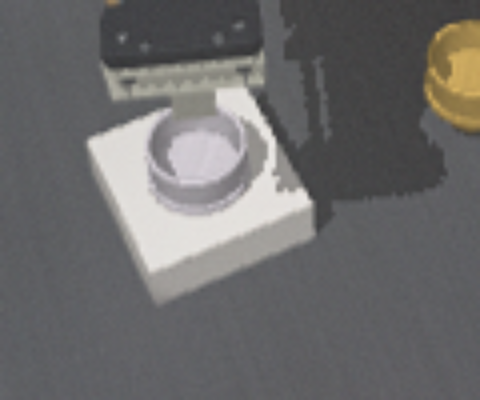

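The crop shows the silver sleeve seated in the marble base at (198,165), collar flush. Its rim stands 12.2 mm above those of the sleeves on the table, so it is home. Copper next.

Call:
arm_command(xyz=[[10,10.8,0],[20,21.6,0],[20,21.6,0],[20,21.6,0],[20,21.6,0],[20,21.6,0],[20,21.6,0],[20,21.6,0],[9,10.8,0],[0,0,-30],[0,0,-30],[0,0,-30],[0,0,-15],[0,0,0],[0,0,0]], spin=[0,0,0,0,0,0,0,0,0,0,0,0,0,0,0])

```text
time: 9.85
tool_pos: [0.6111, -0.017, 0.2249]
tool_rot: [-3.142, -0.001, 2.888]
contact_force: [-0.5, -0.3, 0.2]
opening: 0.0918
grip_force: 0.0
```

Call:
arm_command(xyz=[[0,0,-8],[0,0,-6],[0,0,-3],[0,0,0],[0,0,0]], spin=[0,0,0,0,0])

```text
time: 10.35
tool_pos: [0.6113, -0.0171, 0.2084]
tool_rot: [3.141, 0.0, 2.888]
contact_force: [0.4, -0.2, -0.2]
opening: 0.0919
grip_force: 0.0
```

Call:
arm_command(xyz=[[0,0,0],[0,0,0],[0,0,0],[0,0,0],[0,0,0],[0,0,0],[0,0,0],[0,0,0]], spin=[0,0,0,0,0,0,0,0], jaw=-1)

```text
time: 11.15
tool_pos: [0.6113, -0.0169, 0.2084]
tool_rot: [3.141, 0.0, 2.888]
contact_force: [0.0, 1.8, 1.6]
opening: 0.0581
grip_force: 20.0
```

Call:
arm_command(xyz=[[0,0,10],[0,0,20],[0,0,30],[0,0,35],[0,0,15],[0,0,0],[0,0,0]], spin=[0,0,0,0,0,0,0])

```text
time: 11.85
tool_pos: [0.6108, -0.0172, 0.3177]
tool_rot: [-3.141, -0.001, 2.888]
contact_force: [-0.5, 0.2, -3.8]
opening: 0.0583
grip_force: 20.0
```

Call:
arm_command(xyz=[[-10,-10.8,0],[-20,-21.6,0],[-20,-21.6,0],[-20,-21.6,0],[-20,-21.6,0],[-20,-21.6,0],[-20,-21.6,0],[-20,-21.6,0],[-9,-10.8,0],[0,-0.5,0],[0,0,-15],[0,0,-15],[0,0,-8],[0,0,0],[0,0,0]], spin=[0,0,0,0,0,0,0,0,0,0,0,0,0,0,0])

```text
time: 13.35
tool_pos: [0.4526, -0.1901, 0.2803]
tool_rot: [3.141, -0.0, 2.888]
contact_force: [-0.1, -0.3, -2.9]
opening: 0.0577
grip_force: 20.0
```

Call:
arm_command(xyz=[[0,0,-8],[0,0,-7],[0,0,-5],[0,0,-4],[0,0,-3],[0,0,0],[0,0,0]], spin=[0,0,0,0,0,0,0])

```text
time: 14.05
tool_pos: [0.4522, -0.1905, 0.2533]
tool_rot: [3.142, 0.0, 2.888]
contact_force: [-0.9, 0.2, -2.7]
opening: 0.0583
grip_force: 20.0
```

Call:
arm_command(xyz=[[0,0,-1.5],[0,0,-1],[0,0,0],[0,0,0]], spin=[0,0,0,0])

```text
time: 14.45
tool_pos: [0.4523, -0.1905, 0.2509]
tool_rot: [-3.142, 0.0, 2.888]
contact_force: [-0.8, -0.3, -2.7]
opening: 0.0582
grip_force: 20.0
```

Call:
arm_command(xyz=[[0,0,0],[0,0,0],[0,0,0],[0,0,0],[0,0,0],[0,0,10],[0,0,20],[0,0,40],[0,0,20],[0,0,0]], spin=[0,0,0,0,0,0,0,0,0,0], jaw=1)

```text
time: 15.45
tool_pos: [0.4528, -0.1907, 0.3444]
tool_rot: [-3.14, 0.007, 2.888]
contact_force: [0.4, 0.0, -0.2]
opening: 0.0918
grip_force: 0.0
```

Run:
```python
from cell import *
from h import *
c=read_camera("side"); print(rim(c,[.452,-.19],.094))
cv2.imwrite("pics/p2.png",cv2.resize(c["img"][200:320,170:290,::-1],(480,480)))
print("brass",rim(c,[.629,-.185],.052))
```

```text
('circ mm', array([ 452.2, -191.5,   27.3]), 'rms', np.float64(1.4), 'n', 112, 'zmed', np.float64(0.0931), 'zmax', np.float64(0.5306), 'tilt', array([-0.01 , -0.001]))
brass ('circ mm', array([ 627.8, -184.5,   27.2]), 'rms', np.float64(1.3), 'n', 125, 'zmed', np.float64(0.0505), 'zmax', np.float64(0.0554), 'tilt', array([0.011, 0.   ]))
```

View pics/p2.png

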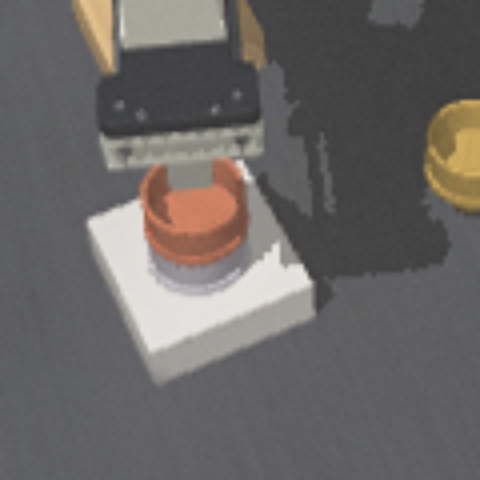

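The crop shows copper seated upright at (195,215), with its rim 30.2 mm above the silver's. Brass next.

Call:
arm_command(xyz=[[11,0.7,0],[22,0.7,0],[22,0.7,0],[22,0.7,0],[22,0.7,0],[22,0.7,0],[22,0.7,0],[22,0.7,0],[11,0,0],[0,0,-30],[0,0,-35],[0,0,-30],[0,0,-20],[0,0,0],[0,0,0]], spin=[0,0,0,0,0,0,0,0,0,0,0,0,0,0,0])

```text
time: 17.0
tool_pos: [0.6285, -0.1846, 0.2248]
tool_rot: [3.141, -0.002, 2.888]
contact_force: [0.7, -0.6, -0.1]
opening: 0.0921
grip_force: 0.0
```

Call:
arm_command(xyz=[[0,0,-8],[0,0,-6],[0,0,-3],[0,0,0],[0,0,0]], spin=[0,0,0,0,0])

```text
time: 17.5
tool_pos: [0.6283, -0.1848, 0.209]
tool_rot: [3.142, 0.0, 2.888]
contact_force: [0.5, 1.3, 1.0]
opening: 0.0922
grip_force: 0.0
```

Call:
arm_command(xyz=[[0,0,0],[0,0,0],[0,0,0],[0,0,0],[0,0,0],[0,0,0],[0,0,0],[0,0,0]], spin=[0,0,0,0,0,0,0,0], jaw=-1)

```text
time: 18.3
tool_pos: [0.6283, -0.1846, 0.2088]
tool_rot: [3.141, 0.0, 2.888]
contact_force: [0.5, 1.7, 1.2]
opening: 0.0565
grip_force: 20.0
```

Call:
arm_command(xyz=[[0,0,10],[0,0,20],[0,0,30],[0,0,35],[0,0,30],[0,0,15],[0,0,0],[0,0,0]], spin=[0,0,0,0,0,0,0,0])

```text
time: 19.1
tool_pos: [0.6278, -0.1849, 0.348]
tool_rot: [3.142, -0.001, 2.888]
contact_force: [0.1, 0.4, -4.3]
opening: 0.0568
grip_force: 20.0
```

Call:
arm_command(xyz=[[-11,-0.7,0],[-22,-0.7,0],[-22,-0.7,0],[-22,-0.7,0],[-22,-0.7,0],[-22,-0.7,0],[-22,-0.7,0],[-22,-0.7,0],[-11,-0.4,0],[0,0,0],[0,0,-15],[0,0,-15],[0,0,-7],[0,0,0],[0,0,0]], spin=[0,0,0,0,0,0,0,0,0,0,0,0,0,0,0])

```text
time: 20.6
tool_pos: [0.4527, -0.1909, 0.3119]
tool_rot: [3.142, 0.0, 2.888]
contact_force: [0.0, 0.1, -3.2]
opening: 0.0564
grip_force: 20.1
```

Call:
arm_command(xyz=[[0,0,-8],[0,0,-7],[0,0,-5],[0,0,-4],[0,0,-3],[0,0,0],[0,0,0]], spin=[0,0,0,0,0,0,0])

```text
time: 21.3
tool_pos: [0.4522, -0.1909, 0.2848]
tool_rot: [3.142, 0.0, 2.888]
contact_force: [-0.6, 0.4, -3.3]
opening: 0.0566
grip_force: 20.1
```

Call:
arm_command(xyz=[[0,0,-2],[0,0,-1.5],[0,0,0],[0,0,0]], spin=[0,0,0,0])

```text
time: 21.7
tool_pos: [0.4523, -0.1909, 0.2815]
tool_rot: [-3.141, 0.001, 2.888]
contact_force: [0.1, 0.8, -0.9]
opening: 0.0567
grip_force: 20.1
```

Call:
arm_command(xyz=[[0,0,0],[0,0,0],[0,0,0],[0,0,0],[0,0,0],[0,0,10],[0,0,20],[0,0,40],[0,0,20],[0,0,0]], spin=[0,0,0,0,0,0,0,0,0,0], jaw=1)

```text
time: 22.7
tool_pos: [0.4527, -0.1911, 0.375]
tool_rot: [-3.14, 0.007, 2.888]
contact_force: [0.0, 0.1, -0.6]
opening: 0.0921
grip_force: 0.0
```

Run:
```python
from cell import *
from h import *
c=read_camera("side"); print(rim(c,[.452,-.19],.124))
t=read_camera("top")
cv2.imwrite("pics/p3.png",cv2.hconcat([cv2.resize(c["img"][190:310,170:290,::-1],(400,400)),cv2.resize(t["img"][210:290,140:220,::-1],(400,400))]))
for n,d in (("side",c),("top",t)):
    W=cloud(d); hsv=cv2.cvtColor(d["img"],cv2.COLOR_RGB2HSV)
    m=cv2.inRange(hsv,(65,80,20),(95,255,255))>0
    m&=(W[...,2]>.02)&(np.hypot(W[...,0]-.49,W[...,1]-.213)<.06); P=W[m]
    a=P[(P[:,2]>.03)&(P[:,2]<.05)]; top=P[P[:,2]>P[:,2].max()-.003]; print(n,len(a),(circ(a)[0]*1000).round(1),"apex",top.mean(0).round(4))
    a=P[P[:,2]<.029]; print("  collar",(circ(a)[0]*1000).round(1),len(a))
```

```text
('circ mm', array([ 452.3, -191.8,   27.4]), 'rms', np.float64(1.2), 'n', 128, 'zmed', np.float64(0.123), 'zmax', np.float64(0.5615), 'tilt', array([-0.003, -0.009]))Traceback (most recent call last):
  File "<stdin>", line 10, in <module>
    return umr_maximum(a, axis, None, out, keepdims, initial, where)
ValueError: zero-size array to reduction operation maximum which has no identity
```

View pics/p3.png

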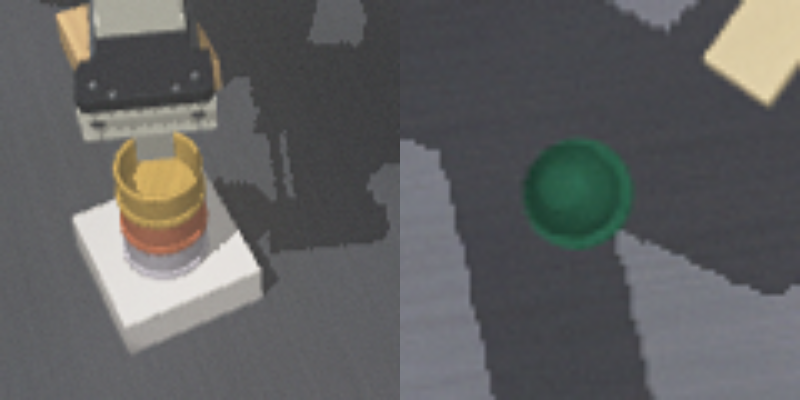

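The left crop shows brass home and upright at (160,180), with its rim 29.9 mm above the copper's. The right crop shows the bud, undisturbed, at (578,193). I'll measure it from the first pictures.

Run:
```python
from h import *
for n in("side","top"):
    d=np.load(n+"0.npz"); W=cloud(d); hsv=cv2.cvtColor(d["img"],cv2.COLOR_RGB2HSV)
    m=cv2.inRange(hsv,(60,60,20),(95,255,255))>0
    P=W[m]; P=P[(P[:,2]>.015)&(np.hypot(P[:,0]-.49,P[:,1]-.213)<.06)]
    top=P[P[:,2]>P[:,2].max()-.003]; a=P[(P[:,2]>.032)&(P[:,2]<.048)]; b=P[P[:,2]<.029]
    print(n,"body",(circ(a)[0]*1000).round(1),len(a),"apex",top.mean(0).round(4),"collar",(circ(b)[0]*1000).round(1),len(b))
```

```text
side body [491.1 215.5  23. ] 52 apex [0.4906 0.2139 0.0758] collar [491.2 216.2  26.7] 73
top body [492.4 216.6  24.8] 20 apex [0.4933 0.2164 0.0783] collar [492.6 216.5  27.7] 89
```

Call:
arm_command(xyz=[[1.8,17.2,0],[3.3,34,0],[3.3,34,0],[3.3,34,0],[3.3,34,0],[3.3,34,0],[3.3,34,0],[3.3,34,0],[3.3,34,0],[3.3,34,0],[3.3,34,0],[3.3,34,0],[1.7,16,0],[0,0,0],[0,0,-40],[0,0,-40],[0,0,-35],[0,0,-20],[0,0,0],[0,0,0]], spin=[0,0,0,0,0,0,0,0,0,0,0,0,0,0,0,0,0,0,0,0])

```text
time: 24.8
tool_pos: [0.4922, 0.2155, 0.2364]
tool_rot: [-3.141, -0.0, 2.887]
contact_force: [0.8, -0.4, 1.8]
opening: 0.0919
grip_force: 0.0
```

Call:
arm_command(xyz=[[0,0.5,-12],[0,0.5,-8],[0,0,-5],[0,0,-2],[0,0,0],[0,0,0]], spin=[0,0,0,0,0,0])

```text
time: 25.4
tool_pos: [0.4921, 0.2175, 0.2094]
tool_rot: [3.141, 0.0, 2.888]
contact_force: [0.5, 0.5, 0.0]
opening: 0.0917
grip_force: 0.0
```

Call:
arm_command(xyz=[[0,0,0],[0,0,0],[0,0,0],[0,0,0],[0,0,0],[0,0,0],[0,0,0],[0,0,0],[0,0,0],[0,0,0]], spin=[0,0,0,0,0,0,0,0,0,0], jaw=-1)

```text
time: 26.4
tool_pos: [0.492, 0.2174, 0.2093]
tool_rot: [3.141, 0.0, 2.888]
contact_force: [0.3, 0.3, 0.8]
opening: 0.0491
grip_force: 20.0
```

Call:
arm_command(xyz=[[0,0,10],[0,0,20],[0,0,35],[0,0,40],[0,0,40],[0,0,15],[0,0,0],[0,0,0]], spin=[0,0,0,0,0,0,0,0])

```text
time: 27.2
tool_pos: [0.4916, 0.2172, 0.3688]
tool_rot: [-3.141, -0.001, 2.888]
contact_force: [0.0, 0.1, -3.0]
opening: 0.0489
grip_force: 20.0
```

Call:
arm_command(xyz=[[-1.8,-17.2,0],[-3.3,-34,0],[-3.3,-34,0],[-3.3,-34,0],[-3.3,-34,0],[-3.3,-34,0],[-3.3,-34,0],[-3.3,-34,0],[-3.3,-34,0],[-3.3,-34,0],[-3.3,-34,0],[-3.3,-34,0],[-1.6,-17,0],[0,0,0],[0,0,-14],[0,0,-14],[0,0,0],[0,0,0]], spin=[0,0,0,0,0,0,0,0,0,0,0,0,0,0,0,0,0,0])

```text
time: 29.0
tool_pos: [0.4523, -0.1901, 0.3407]
tool_rot: [3.141, -0.002, 2.889]
contact_force: [0.3, 0.1, -2.0]
opening: 0.0488
grip_force: 20.0
```

Call:
arm_command(xyz=[[0,0,-8],[0,0,-7],[0,0,-5],[0,0,-4],[0,0,-2],[0,0,0],[0,0,0]], spin=[0,0,0,0,0,0,0])

```text
time: 29.7
tool_pos: [0.4524, -0.1909, 0.3154]
tool_rot: [-3.142, 0.0, 2.888]
contact_force: [0.2, -0.0, -2.2]
opening: 0.0489
grip_force: 20.0
```

Call:
arm_command(xyz=[[0,0,-2],[0,0,-1.5],[0,0,0],[0,0,0]], spin=[0,0,0,0])

```text
time: 30.1
tool_pos: [0.4523, -0.1908, 0.3118]
tool_rot: [3.142, 0.0, 2.888]
contact_force: [0.6, -0.1, -0.8]
opening: 0.0486
grip_force: 20.0
```

Call:
arm_command(xyz=[[0,0,0],[0,0,0],[0,0,0],[0,0,0],[0,0,0],[0,0,10],[0,0,20],[0,0,40],[0,0,40],[-10,40,0],[-10,40,0],[-10,40,0],[-10,40,0],[-10,40,0],[0,0,0],[0,0,0]], spin=[0,0,0,0,0,0,0,0,0,0,0,0,0,0,0,0], jaw=1)

```text
time: 31.7
tool_pos: [0.4021, 0.0098, 0.4226]
tool_rot: [-3.141, 0.002, 2.89]
contact_force: [1.4, 0.4, 0.3]
opening: 0.092
grip_force: 0.0
```

Run:
```python
from cell import *
from h import *
c=read_camera("side"); t=read_camera("top")
for d in (c,t):
    W=cloud(d).reshape(-1,3); P=W[(np.hypot(W[:,0]-.452,W[:,1]+.191)<.04)&(W[:,2]>.11)&(W[:,2]<.25)]
    print("apex",P[P[:,2]>P[:,2].max()-.003].mean(0).round(4),P[:,2].max().round(4), "expect .179")
cv2.imwrite("pics/p4.png",cv2.hconcat([cv2.resize(c["img"][170:310,160:300,::-1],(400,400)),cv2.resize(t["img"][:,:,::-1],(400,400))]))
o=observe();print(o["time"],o["tool_pos"])
```

```text
apex [ 0.4518 -0.1922  0.1785] 0.1805 expect .179
apex [ 0.4533 -0.1922  0.1804] 0.1823 expect .179
31.8 [0.40258348 0.00858665 0.42218527]
```

View pics/p4.png

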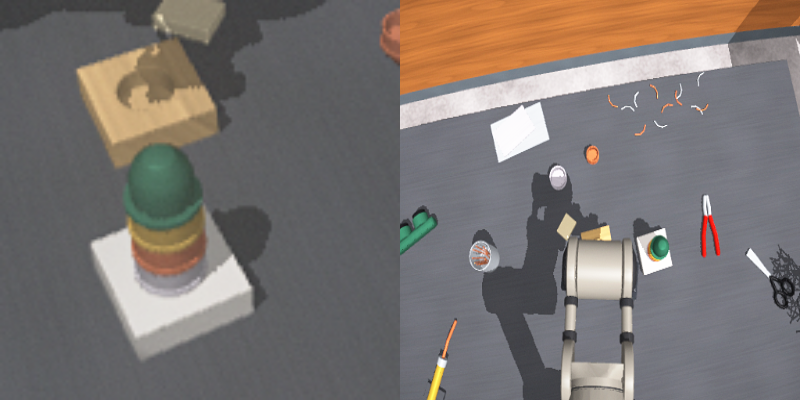

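The column stands complete and upright on the marble base, with the bud at (163,185) in the left crop and its apex at 0.18 m as expected. The wooden base is empty and the bystanders have not moved.

```bash
python3 -c "
from cell import *
print(hand_in())"
```

```text
the job is handed in; nothing more can be done
None
```

The column is dry-fitted on the marble base in the order asked (silver, copper, brass, green bud), each part measured fully home and upright, with the wooden base empty, the brick, can and pliers unmoved in the last picture, and the job handed in at about 32 s.

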